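Hook the charged battery pack into the meter's bay

ROBOT

A 6-joint arm with a two-finger parallel gripper is mounted at the origin on a cart in front of the work surface, level with it; the furniture and walls round the work are solid. World frame = base frame: x ahead of the robot, y to its left, z up, the work surface at z = 0. Lengths are in m, angles in rad, forces in N, time in s.
With the tool pointing down it reaches from about 0.375 to 0.925 m from the base axis. Payload 5.7 kg.
Tool frame: the origin (TCP) lies on the centre line of the jaws, within the pads' length; the fingertips stand 19 mm ahead of it and the grasp point (between the pads) is the TCP; z points along the fingers, y is the line along which they close (so a half turn about z gives the same grasp; the last joint's range is limited). The gripper opens to 85 mm and grips with 20 to 120 N. Pads are 22 mm wide; open, the fingers measure 114 mm over their backs; the gripper's body (76 mm by 85 mm) begins 54 mm behind the grasp point. The pads swing forward as they close: fully open they stand 13 mm farther back than shut.
Start: joints at [1.061, 0.359, 1.51, -0, 1.272, -0.115], TCP at [0.231, 0.554, 0.25] pointing down, gripper open.
Joint ranges: [-2.97, 2.97], [-1.01, 2.36], [0.21, 2.38], [-0.96, 4.11], [0.2, 2.71], [-2.98, 2.98]. Speed limits (rad/s): [2.39, 2.39, 3.14, 3.14, 3.14, 3.14].

INTERFACE

Orientations are given as a unit quaternion [x, y, z, w].
In Python, from bench import robot, imaging gives the robot as it stands.
- The arm moves only by the tool jog_arm, never from a script. Its argument "targets" is a list of rows, each a list of 3 entries, a list of its own where there are three numbers: the closure, from 0 (fully open) to 1 (shut), then the shift along the world's x, y, z in cm, then the turn, a rotation vector about the world's x, y, z in rad. In form: [[fingers, [tx, ty, tz], [rx, ry, rz]], ...]. A call has exactly 8 rows; each row shifts and turns the commanded pose from where the row before left it; what a row does not reach is not made up. A row lasts 1/12 s, in which the tool goes at most 41.7 mm and 7.16 degrees, less where a joint would pass 70% of its speed; a pose out of reach is approached as far as the arm can. A call is refused whole if a number of a shift passes 4.17 or a number of a turn 0.125, either way. A call with a gripper value outside its range is refused whole. The fingers move at their own pace and stop on an object; "force" is the grip in N (left out, the last holds). Time passes only in rows, so rows that do not move let the fingers close, or fill a call up. It gives the time, the measured TCP pose, the force, the opening and the grip force at its end, in the units of the state.
- robot.read_state(): the state, without advancing time (a new reading comes with each control period).
- imaging.read_camera(name): name is "side" or "top" or "wrist"; returns a dict with "image" (384x512x3 uint8, red, green, blue), "fx", "fy", "cx", "cy" (pixels), "view" (4x4, takes a point from world to camera coordinates). Camera axes: x right, y up, looking along -z (the intrinsics and any distortion apply to the point x, -y, -z); pixel columns grow to the right and rows downward; lengths in m; the calibration is good to about 2 mm. A picture is of the moment at which its call begins. There is no depth.
- robot.job_done(): hands the job in; it is judged then, once.
The state is a dict: "time": time; "joint_positions": joint angles; "dq": joint speeds; "effort": joint torques, N m; "tcp_pos": TCP position; "tool_rot": TCP orientation; "force": force on the tool from outside, world axes, zero at the start; "wrist_torque": the same for the moment, N m; "finger_gap": finger opening in m; "grip_force": force on a finger pad.
Only numpy, scipy, OpenCV 4.12 (cv2) and the standard library are available. Lean on these libraries where they do the work, as an engineer would, in place of code of your own. Each camera call takes 0.05 s, during which the arm holds its last target. There are 200 camera calls.

TASK

Draw the battery pack out of the charger by its exposed tongue end, lay it flat on the worktop, let go, and take it again by its tail half. Then, with the tail raised, hook its tongue under the lip of the bench meter's battery bay and swing the tail down gently, without letting it drop, until the pack lies flat and fully home between lip and rear stop. Leave the flask and the amber bottle where they stand.

Things in the scene. Friction and masses are not known exactly. Their poses are not given: they have to be found in the camera images.
- pack_mid (a point): Centre of the loose grey battery pack: 140 mm long overall, 56 mm wide, 28 mm thick, about 0.18 kg; this point is half-way along and 14 mm above its underside. Axes: x along it from tongue to tail, y across, z out of its top (black panel, ribs). The box-shaped body spans x = -50 to +70 mm, centre of mass near x = +8 mm. It starts with its tail half in the charger, tongue outside.
- tongue_tip (a point): Middle of the free end of the pack's tongue, at x = -70 mm from the pack's centre and 3 mm above its underside; same axes as the pack. The tongue is a thin flat tab, 40 mm wide and 6 mm thick, flush with the underside, that sticks 20 mm out of the body.
- pack: The same battery pack; origin in the middle of its underside, 14 mm below its centre, same axes.
- charger_mouth (a point): Middle of the mouth of the fixed white charger's hooded pocket, 26 mm above the worktop; x points into the pocket (74 mm deep, 62 wide, 32 high), z up. The pack lies in it level and unlatched, axes parallel to these, centre 0 to 8 mm outside the mouth; draw it out along -x. With its centre 90 mm or more from the mouth it is clear of the charger.
- charger: The white charger: origin on the worktop under the mouth, same axes. Pocket floor 12 mm above the worktop, top of the hood 50 mm, hood 80 mm wide; a 44 mm wide tray, as high as the pocket floor, runs 15 mm out in front of the mouth under the pack.
- bay (a point): Where the pack's centre lies when home in the fixed grey bench meter, 36 mm above the worktop, axes as the pack's: x from lip to rear stop, z up. The bay's floor is 14 mm below this point. The pack has 4 mm of play lengthwise and 6 mm sideways; nothing latches. For x = -18 to +55 mm the sides are open for fingers: there the pack rests on a 40 mm wide spine.
- lip (a point): Middle of the lip's lower edge, at the bay's front by the head with the green display and black knob: 58 mm from the bay's centre towards -x, 12 mm above the bay's floor; bay axes. The lip is 6 mm thick; under it the slot runs 14 mm on in -x to its back wall. The tongue goes in with the tail raised 10 to 25 degrees. Cheeks at y = +-31 mm, 18 mm above the floor, run from here 40 mm in +x.
- stop (a point): Middle of the upper edge of the bay's rear stop, a vertical face 72 mm from the bay's centre towards +x and 12 mm above the floor; bay axes. Two corner posts just as high, inner faces at y = +-31 mm, reach 17 mm from it in -x.
- flask_mid (a point): Centre of a loose conical glass flask, 64 mm across, 102 mm high, behind the hot plate; to be left alone.
- bottle_mid (a point): Centre of a loose amber bottle with a black cap, 49 mm across, 99 mm high; to be left alone.
There are look-alikes about, which are no part of the job. Leave any blue or pink look-alike of the charger alone.

How it is judged:
On the way, in this order (a step that is already met when the one before it is completed fails the run):
1. the pack is out of the charger and lies flat on the worktop, let go (horizontal distance between pack_mid and charger_mouth above 0.073 m and height (world z) of pack_mid below 0.019 m and angle between pack_mid's own z axis and vertical below 0.06 rad and contact force between the fingers and pack below 0.05 N and linear speed of pack below 0.02 m/s and angular speed of pack below 0.2 rad/s), for 0.1 s.
2. the tongue is under the lip while the tail is raised by at least 3.5 degrees (x of tongue_tip in the frame of bay between -0.075 and -0.06 m and y of tongue_tip in the frame of bay between -0.008 and 0.008 m and z of tongue_tip in the frame of bay between -0.016 and 0.001 m and angle between pack_mid's own z axis and vertical between 0.06 and 0.6 rad), for 0.1 s.
At the end, for the whole second after the job is handed in: The pack lies at rest in the meter's bay, top up, tongue under the lip: centre within 5 mm of home lengthwise and sideways and within 3 mm in height, level within 0.04 rad and in line with the bay within 0.07 rad. The flask and amber bottle have not been moved by more than 30 mm (x of pack_mid in the frame of bay between -0.005 and 0.005 m and y of pack_mid in the frame of bay between -0.005 and 0.005 m and z of pack_mid in the frame of bay between -0.003 and 0.003 m and angle between pack_mid's own z axis and vertical below 0.04 rad and angle between the x axis of pack_mid and the x axis of bay, either way round below 0.07 rad and x of tongue_tip in the frame of bay below -0.06 m and linear speed of pack below 0.02 m/s and angular speed of pack below 0.2 rad/s); the robot touches nothing.
It fails at once if the tail is let drop into the bay (pack turning faster than 4 rad/s with its tongue at the lip) (x of tongue_tip in the frame of bay between -0.075 and -0.055 m and distance between tongue_tip and bay below 0.08 m and angular speed of pack above 4 rad/s).
It fails at once if the flask or the amber bottle is moved by more than 30 mm (distance of any of flask_mid, bottle_mid from where it was at the start of the episode above 0.03 m).
It also fails if it takes over 59 s, if anything falls off the work surface, if the arm or the gripper's body presses on something with over 40 N, if the wrist force passes 120 N, or if a joint passes its speed limit or range.

## Working session

There is one attempt and no reset: what is moved stays moved. The work goes in short steps, Python scripts to look and compute and a tool call to move; the robot and the scene stay as the last step left them, time stands still between calls to the robot, and variables do not carry over. Pictures are saved under pics/ and viewed, at most 10 in all, crops included, and the job is handed in when it is done.

Besides the shell and the picture viewer there is one more tool, called by a JSON object that holds its "fn" and its "kwargs", one argument or row to a line. jog_arm: Moves the arm, as the interface text tells. Its arguments: {"type":"object","properties":{"targets":{"type":"array"},"force":{"type":"number"}},"required":["targets"]}

```bash
mkdir -p pics; ls
cat > h.py <<'E'
import numpy as np, cv2
from bench import robot, imaging
def snap(n,f):
    d=imaging.read_camera(n); cv2.imwrite(f'pics/{f}.png',d['image'][:,:,::-1]); np.save(f'pics/{f}.npy',{k:d[k] for k in d if k!='image'},allow_pickle=True); print(f,[k for k in d]); return d
def cal(f): return np.load(f'pics/{f}.npy',allow_pickle=True).item()
def ray(c,u,v,z):
    V=np.array(c['view']); R=V[:3,:3]; t=V[:3,3]; o=-R.T@t
    d=R.T@np.array([(u-c['cx'])/c['fx'],-(v-c['cy'])/c['fy'],-1]); return o+d*(z-o[2])/d[2]
def proj(c,p):
    V=np.array(c['view']); q=V[:3,:3]@np.array(p)+V[:3,3]; return np.array([c['cx']+c['fx']*q[0]/-q[2], c['cy']+c['fy']*q[1]/q[2]])
E
python3 - <<'E'
from h import *
a=snap('top','top0')['image'];b=snap('side','side0')['image']
for f in('top0','side0'): print(cal(f))
cv2.imwrite('pics/t0.png',cv2.resize(a[:,:,::-1],(800,600),interpolation=cv2.INTER_CUBIC))
cv2.imwrite('pics/s0.png',cv2.resize(b[:,:,::-1],(800,600),interpolation=cv2.INTER_CUBIC))
print(robot.read_state())
E
```

```text
pics
top0 ['image', 'fx', 'fy', 'cx', 'cy', 'view']
side0 ['image', 'fx', 'fy', 'cx', 'cy', 'view']
{'fx': 490.9956595676298, 'fy': 490.9956595676298, 'cx': 256.87648299694456, 'cy': 189.04332875939068, 'view': array([[-0.10731168, -0.99421763,  0.00393887,  0.09332552],
       [ 0.94327288, -0.10055932,  0.31642393, -0.49499379],
       [-0.31419816,  0.03767141,  0.94860971, -1.73401542],
       [ 0.        ,  0.        ,  0.        ,  1.        ]])}
{'fx': 422.66827899286903, 'fy': 422.66827899286903, 'cx': 253.50916028142728, 'cy': 194.4344778014892, 'view': array([[-0.96244629, -0.27032015,  0.02498297,  0.47375936],
       [ 0.15395362, -0.46769523,  0.87037891, -0.11724133],
       [-0.22359654,  0.84153918,  0.49174831, -1.58598002],
       [ 0.        ,  0.        ,  0.        ,  1.        ]])}
{'time': 0.1, 'joint_positions': array([ 1.06090885e+00,  3.59458159e-01,  1.51129990e+00, -2.33010689e-05,
        1.27251250e+00, -1.15068160e-01]), 'dq': array([-0.00016513, -0.00088244, -0.0010922 , -0.00035942, -0.00164964,
       -0.00028232]), 'effort': array([ 7.25365385e-05, -5.28651273e+01, -2.79350156e+01, -4.79018672e-05,
        4.98328722e-03,  3.41720295e-05]), 'tcp_pos': array([0.23050104, 0.55333927, 0.24953188]), 'tool_rot': array([ 1.96126524e-01,  9.80578239e-01, -8.01748513e-04, -2.47314515e-04]), 'force': array([-0.19369486, -0.26996392, -0.19966383]), 'wrist_torque': array([-0.06468169,  0.07728447, -0.00582911]), 'grip_force': 0.0, 'finger_gap': 0.0857693178244327}
```

View pics/t0.png

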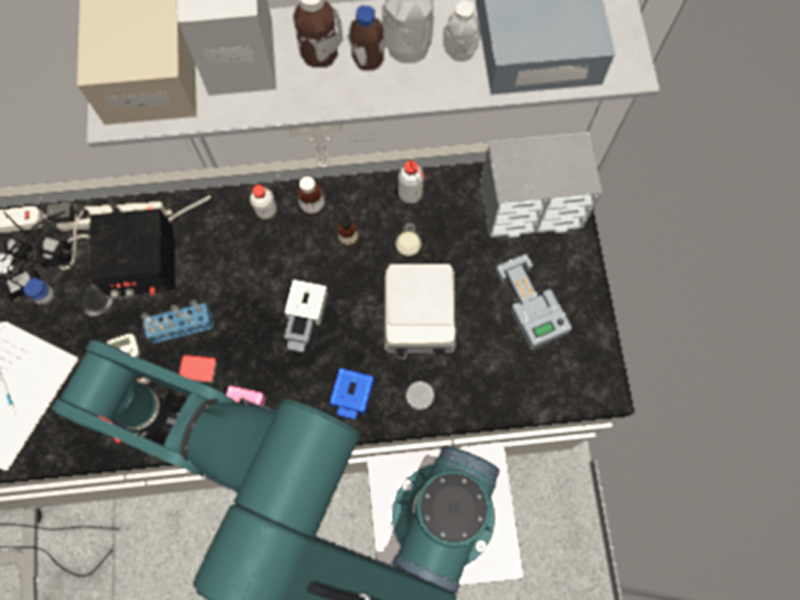

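View pics/s0.png

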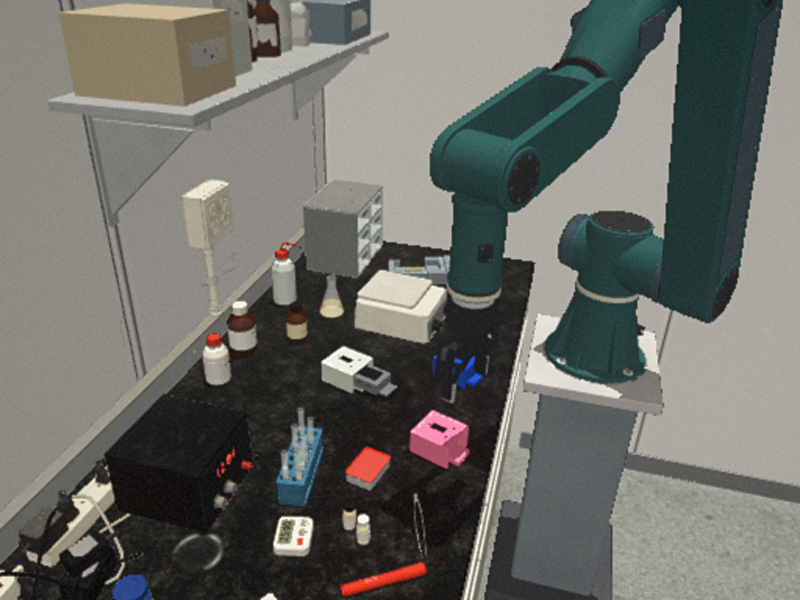

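Candidates for the charger in the top view (800x600): white (305,305), blue (352,390) and pink (245,396). By the description it is the white one, with the grey pack sticking out towards (297,345). The meter with green display and black knob is at (535,300), the flask at (408,240) and the amber bottle probably at (347,232). Next, a close crop.

Run:
```python
import cv2,numpy as np
a=cv2.imread('pics/top0.png')
A=cv2.resize(a[170:240,172:222],(400,560),interpolation=cv2.INTER_CUBIC)
B=cv2.resize(a[158:228,315:365],(400,560),interpolation=cv2.INTER_CUBIC)
cv2.imwrite('pics/c0.png',np.hstack([A,B]))
```

```text
(no output)
```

View pics/c0.png

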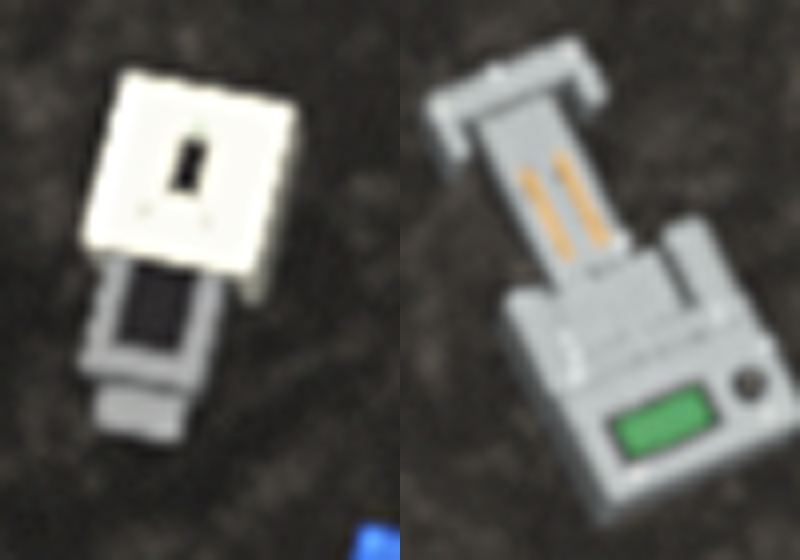

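```bash
cat >> h.py <<'E'
def cr(c,u,v,z,x0,y0,s): return ray(c,(u+.5)/s-.5+x0,(v+.5)/s-.5+y0,z)
E
python3 - <<'E'
from h import *
c=cal('top0')
A=lambda u,v,z:cr(c,u,v,z,172,170,8)
B=lambda u,v,z:cr(c,u-400,v,z,315,158,8)
for n,p in dict(hf1=(85,245,.05),hf2=(248,278,.05),hb1=(125,70,.05),hb2=(298,105,.05),t1=(97,428,.018),t2=(182,440,.018),b1=(80,365,.04),b2=(205,390,.04)).items(): print(n,A(*p).round(4))
for n,p in dict(post1=(455,170,.034),post2=(603,105,.034),ch1=(512,295,.04),ch2=(690,222,.04),bk1=(428,100,.034),bk2=(578,38,.034)).items(): print(n,B(*p).round(4))
for n,(u,v,z) in dict(flask=(408,243,.02),bottle=(347,236,.02),hpn=(386,330,.07),hp2=(455,345,.07)).items(): print(n,ray(c,u*.64,v*.64,z).round(3))
m=np.array
yaw=lambda d:np.degrees(np.arctan2(d[1],d[0]))
f1,f2,b1,b2=[A(*p) for p in((85,245,.05),(248,278,.05),(125,70,.05),(298,105,.05))]
print(yaw(b1-f1),yaw(b2-f2),yaw(f1-f2)-90,(f1+f2)/2,np.linalg.norm(f1-f2),np.linalg.norm(f1-b1))
E
```

```text
hf1 [0.4981 0.3205 0.05  ]
hf2 [0.474  0.2461 0.05  ]
hb1 [0.5827 0.2965 0.05  ]
hb2 [0.5565 0.2165 0.05  ]
t1 [0.4184 0.3241 0.018 ]
t2 [0.4084 0.285  0.018 ]
b1 [0.4433 0.3274 0.04  ]
b2 [0.4252 0.2706 0.04  ]
post1 [ 0.5323 -0.2117  0.034 ]
post2 [ 0.5575 -0.2874  0.034 ]
ch1 [ 0.4655 -0.228   0.04  ]
ch2 [ 0.4925 -0.3176  0.04  ]
bk1 [ 0.569  -0.2041  0.034 ]
bk2 [ 0.593  -0.2809  0.034 ]
flask [0.658 0.006 0.02 ]
bottle [0.693 0.157 0.02 ]
hpn [0.424 0.085 0.07 ]
hp2 [ 0.371 -0.072  0.07 ]
-15.819252979191274 -19.755283471516705 -17.942976722362175 [0.48605506 0.28327549 0.05      ] 0.07815651496009614 0.08789281480506893
```

{"fn": "jog_arm", "kwargs": {
  "targets": [
    [0,[2.6,-3.2,0],[0,0,0.01]],
    [0,[2.6,-3.2,0],[0,0,0.01]],
    [0,[2.6,-3.2,0],[0,0,0.01]],
    [0,[2.6,-3.2,0],[0,0,0.01]],
    [0,[2.6,-3.2,-1],[0,0,0.01]],
    [0,[2.6,-3.2,-3],[0,0,0.01]],
    [0,[2.6,-3.2,-3],[0,0,0.01]],
    [0,[0,0,0],[0,0,0.01]]
  ]
}}

```text
time: 0.77
tcp_pos: [0.4036, 0.3363, 0.1873]
tool_rot: [0.158, 0.987, -0.003, -0.002]
force: [-1.4, -1.3, -0.4]
finger_gap: 0.0854
grip_force: 0.0
```

Run:
```python
from h import *
a=snap('wrist','w1')['image']
cv2.imwrite('pics/w1b.png',cv2.resize(a[:,:,::-1],(800,600),interpolation=cv2.INTER_CUBIC))
s=robot.read_state();print(s['time'],s['tcp_pos'],s['tool_rot'])
c=cal('top0')
for n,(u,v,z) in dict(blue1=(335,370,.05),blue2=(372,375,.05),bluetip=(347,417,.015),pink=(262,393,.05),pink2=(232,388,.05),red=(215,358,.02)).items(): print(n,ray(c,u*.64,v*.64,z).round(3))
```

```text
w1 ['image', 'fx', 'fy', 'cx', 'cy', 'view']
0.8167 [0.40266815 0.33872385 0.18891716] [ 0.15841052  0.98736905 -0.00215349 -0.00195799]
blue1 [0.346 0.212 0.05 ]
blue2 [0.325 0.128 0.05 ]
bluetip [0.24  0.195 0.015]
pink [0.31  0.384 0.05 ]
pink2 [0.329 0.452 0.05 ]
red [0.413 0.496 0.02 ]
```

View pics/w1b.png

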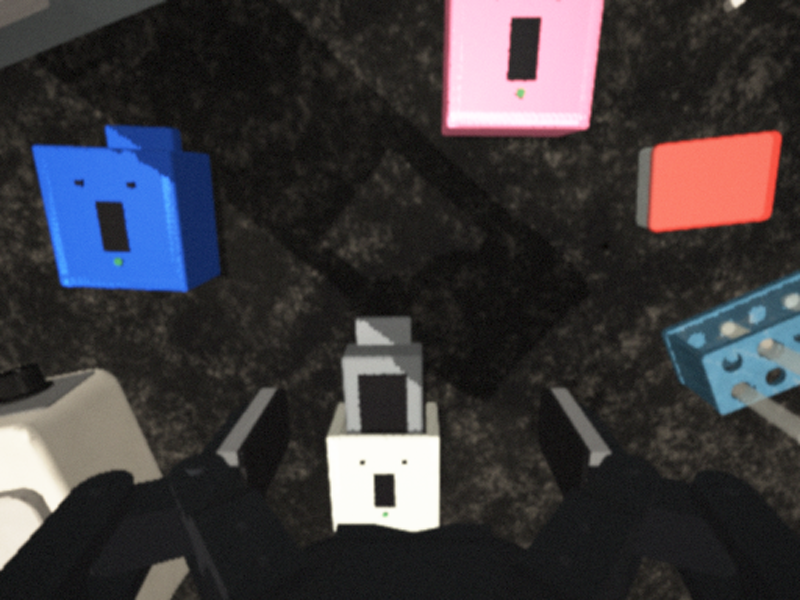

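Wrist view: the white charger sits between the fingers with the pack's tongue edge at (357..411,318), body front top edge at (345..423,347) and hood front edge at (329..438,435). Blue is at the left, pink at the upper right.

Run:
```python
from h import *
c=cal('w1')
P=lambda u,v,z:ray(c,u*.64,v*.64,z)
for n,p in dict(t1=(357,318,.018),t2=(411,318,.018),b1=(344,349,.04),b2=(423,347,.04),h1=(329,435,.05),h2=(439,433,.05)).items(): print(n,P(*p).round(4))
for a,b,off in (((357,318,.018),(411,318,.018),.07),((344,349,.04),(423,347,.04),.05),((329,435,.05),(439,433,.05),0)):
    d=P(*b)-P(*a); m=(P(*a)+P(*b))/2; y=np.array([d[0],d[1]])/np.hypot(d[0],d[1]); x=np.array([y[1],-y[0]]); print(np.hypot(d[0],d[1]),np.degrees(np.arctan2(x[1],x[0])),m[:2]+off*np.array([.951,-.308]))
```

```text
t1 [0.41   0.2908 0.018 ]
t2 [0.422  0.3276 0.018 ]
b1 [0.422 0.28  0.04 ]
b2 [0.4372 0.3314 0.04  ]
h1 [0.4759 0.2499 0.05  ]
h2 [0.498  0.3234 0.05  ]
0.03866184455660067 -18.062284364827562 [0.48258922 0.28765567]
0.05353495905395871 -16.466982956905987 [0.47717695 0.29031592]
0.076711983759493 -16.72490006776341 [0.4869783  0.28664713]
```

{"fn": "jog_arm", "kwargs": {
  "targets": [
    [0,[1.8,-1.7,0],[0,0,0]],
    [0,[1.9,-1.6,0],[0,0,0.01]],
    [0,[0,0,-2.5],[0,0,0]],
    [0,[0,0,-2.5],[0,0,0]],
    [0,[0,0,-2.5],[0,0,0]],
    [0,[0,0,-2.5],[0,0,0]],
    [0,[0,0,0],[0,0,0]],
    [0,[0,0,0],[0,0,0]]
  ]
}}

```text
time: 1.48
tcp_pos: [0.4386, 0.3096, 0.0911]
tool_rot: [0.151, 0.988, -0.001, -0.001]
force: [0.6, -0.1, -0.2]
finger_gap: 0.0857
grip_force: 0.0
```

{"fn": "jog_arm", "kwargs": {
  "targets": [
    [0,[0,0,0],[0,0,0]],
    [0,[0,0,0],[0,0,0]],
    [0,[0,0,0],[0,0,0]],
    [0,[0,0,0],[0,0,0]],
    [0,[0,0,0],[0,0,0]],
    [0,[0,0,0],[0,0,0]],
    [0,[0,0,0],[0,0,0]],
    [0,[0,0,0],[0,0,0]]
  ]
}}

```text
time: 2.15
tcp_pos: [0.4398, 0.3091, 0.0915]
tool_rot: [0.152, 0.988, -0.0, 0.0]
force: [-0.4, -0.3, 0.5]
finger_gap: 0.0855
grip_force: 0.0
```

{"fn": "jog_arm", "kwargs": {
  "targets": [
    [0,[1.0,-1.3,0],[0,0,0]],
    [0,[0,0,-2],[0,0,0]],
    [0,[0,0,-2],[0,0,0]],
    [0,[0,0,-1.5],[0,0,0]],
    [0,[0,0,-0.8],[0,0,0]],
    [0,[0,0,0],[0,0,0]],
    [1,[0,0,0],[0,0,0]],
    [1,[0,0,0],[0,0,0]]
  ],
  "force": 40
}}

```text
time: 2.82
tcp_pos: [0.4503, 0.2964, 0.0291]
tool_rot: [0.152, 0.988, 0.0, 0.0]
force: [0.6, -0.4, -0.2]
finger_gap: 0.0641
grip_force: 0.0
```

{"fn": "jog_arm", "kwargs": {
  "targets": [
    [1,[0,0,0],[0,0,0]],
    [1,[0,0,0],[0,0,0]],
    [1,[0,0,0],[0,0,0]],
    [1,[0,0,0],[0,0,0]],
    [1,[0,0,0.1],[0,0,0]],
    [1,[-0.48,0.15,0],[0,0,0]],
    [1,[-0.48,0.15,0],[0,0,0]],
    [1,[-0.48,0.15,0],[0,0,0]]
  ]
}}

```text
time: 3.48
tcp_pos: [0.4352, 0.3008, 0.0295]
tool_rot: [0.152, 0.988, 0.0, 0.0]
force: [1.4, -0.8, 0.5]
finger_gap: 0.0555
grip_force: 44.3
```

{"fn": "jog_arm", "kwargs": {
  "targets": [
    [1,[-0.95,0.3,0],[0,0,0]],
    [1,[-0.95,0.3,0],[0,0,0]],
    [1,[-0.95,0.3,0],[0,0,0]],
    [1,[-0.95,0.3,0],[0,0,0]],
    [1,[-0.95,0.3,0],[0,0,0]],
    [1,[-0.95,0.3,0],[0,0,0]],
    [1,[-0.95,0.3,0],[0,0,0]],
    [1,[-0.95,0.3,0],[0,0,0]]
  ]
}}

```text
time: 4.15
tcp_pos: [0.3576, 0.3245, 0.0292]
tool_rot: [0.152, 0.988, -0.001, -0.001]
force: [-0.4, 0.6, -2.2]
finger_gap: 0.0553
grip_force: 44.0
```

{"fn": "jog_arm", "kwargs": {
  "targets": [
    [1,[-0.2,0.1,-0.4],[0,0,0]],
    [1,[0,0,-0.4],[0,0,0]],
    [1,[0,0,-0.2],[0,0,0]],
    [1,[0,0,0],[0,0,0]],
    [1,[0,0,0],[0,0,0]],
    [0.7,[0,0,0],[0,0,0]],
    [0,[0,0,0],[0,0,0]],
    [0,[0,0,0],[0,0,0]]
  ]
}}

```text
time: 4.82
tcp_pos: [0.3579, 0.3257, 0.0197]
tool_rot: [0.152, 0.988, 0.0, 0.0]
force: [-0.3, -0.6, -0.0]
finger_gap: 0.0776
grip_force: 0.0
```

{"fn": "jog_arm", "kwargs": {
  "targets": [
    [0,[0,0,0],[0,0,0]],
    [0,[0,0,0],[0,0,0]],
    [0,[0,0,1],[0,0,0]],
    [0,[0,0,3],[0,0,0]],
    [0,[0,0,3],[0,0,0]],
    [0,[0,0,3],[0,0,0]],
    [0,[0,0,3],[0,0,0]],
    [0,[0,0,0],[0,0,0]]
  ]
}}

```text
time: 5.48
tcp_pos: [0.3603, 0.3277, 0.1553]
tool_rot: [0.152, 0.988, 0.003, 0.004]
force: [1.1, -0.1, -0.5]
finger_gap: 0.0853
grip_force: 0.0
```

Run:
```python
from h import *
a=snap('wrist','w2')['image']
cv2.imwrite('pics/w2b.png',cv2.resize(a[:,:,::-1],(800,600),interpolation=cv2.INTER_CUBIC))
s=robot.read_state();print(s['time'],s['tcp_pos'],s['tool_rot'])
```

```text
w2 ['image', 'fx', 'fy', 'cx', 'cy', 'view']
5.5333 [0.35942856 0.32706797 0.153097  ] [0.15171858 0.98841642 0.00256977 0.0028021 ]
```

View pics/w2b.png

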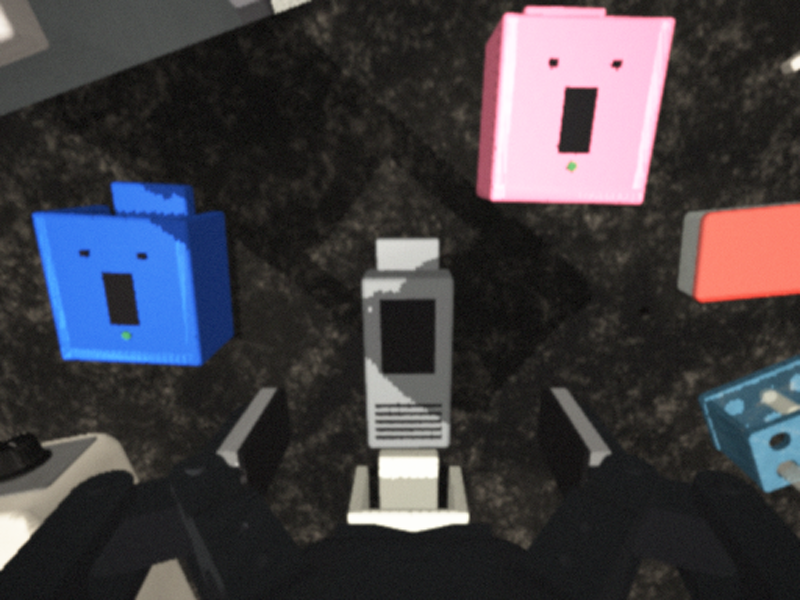

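The pack lies flat, free and clear of the charger: tongue edge at (377..439,239), body front (363..452,272), tail (370..450,446).

Run:
```python
from h import *
c=cal('w2')
P=lambda u,v,z:ray(c,u*.64,v*.64,z)[:2]
f=(P(363,273,.028)+P(452,271,.028))/2; t=(P(369,447,.028)+P(450,446,.028))/2; g=(P(377,239,.006)+P(439,238,.006))/2
d=t-f; L=np.hypot(*d);e=d/L;print(f,t,g,L,np.degrees(np.arctan2(e[1],e[0])),f+.05*e,t-.07*e,g+.07*e)
```

```text
[0.33904649 0.33205385] [0.45474053 0.29666946] [0.32341414 0.33724921] 0.12098416331466877 -17.005961497757344 [0.3868602  0.31743029] [0.38780133 0.31714245] [0.39035334 0.31677622]
```

{"fn": "jog_arm", "kwargs": {
  "targets": [
    [0,[3.2,-0.95,0],[0,0,0]],
    [0,[3.15,-0.95,0],[0,0,0]],
    [0,[0,0,-3.5],[0,0,0.008]],
    [0,[0,0,-3.5],[0,0,0]],
    [0,[0,0,-3],[0,0,0]],
    [0,[0,0,-2],[0,0,0]],
    [0,[0,0,-0.8],[0,0,0]],
    [0,[0,0,0],[0,0,0]]
  ]
}}

```text
time: 6.2
tcp_pos: [0.4189, 0.3054, 0.0192]
tool_rot: [0.148, 0.989, -0.002, -0.002]
force: [-1.2, 0.5, 0.4]
finger_gap: 0.0854
grip_force: 0.0
```

{"fn": "jog_arm", "kwargs": {
  "targets": [
    [0,[0,0,0],[0,0,0]],
    [1,[0,0,0],[0,0,0]],
    [1,[0,0,0],[0,0,0]],
    [1,[0,0,0],[0,0,0]],
    [1,[0,0,0],[0,0,0]],
    [1,[0,0,0],[0,0,0]],
    [1,[0,0,0],[0,0,0]],
    [1,[0,0,0],[0,0,0]]
  ],
  "force": 40
}}

```text
time: 6.87
tcp_pos: [0.4218, 0.3071, 0.0229]
tool_rot: [0.148, 0.989, 0.001, 0.001]
force: [-0.4, 0.4, 5.9]
finger_gap: 0.0551
grip_force: 42.5
```

Run:
```python
from h import *
from scipy.spatial.transform import Rotation as R
c=cal('w2'); V=c['view']; o=-V[:3,:3].T@V[:3,3]
T=np.eye(4);T[:3,:3]=R.from_quat([.1517,.9884,.0026,.0028]).as_matrix();T[:3,3]=[.3594,.3271,.1531]
VT=V@T; print('cam in tool',np.linalg.inv(VT)[:3,3].round(3),'look',(-np.linalg.inv(VT)[:3,2]).round(3)); np.save('VT.npy',VT)
# pack pts in tool at regrasp: tool x?
print('tool x',T[:3,0],'y',T[:3,1])
yb=np.radians(17.5); xb=np.array([np.cos(yb),np.sin(yb),0]);yv=np.array([-np.sin(yb),np.cos(yb),0]);bay=np.array([.495,-.2665,.036])
# hover at bay + k*xb, z
Rt=np.c_[-xb,yv,[0,0,-1]]
if np.dot(T[:3,0],[.956,-.292,0])>0: Rt=np.c_[xb,-yv,[0,0,-1]]
for k in(.0,.1,.15):
  for z in(.2,.25):
    H=np.eye(4);H[:3,:3]=Rt;H[:3,3]=[*(bay+k*xb)[:2],z]
    cc=dict(c,view=VT@np.linalg.inv(H))
    pk=H[:3,3]-.0355*xb+[0,0,-.009]
    print(k,z,*[ (proj(cc,p)*1/.64).round(0) for p in (bay+.072*xb-[0,0,.002],bay-.018*xb+.031*yv,bay-.058*xb,bay-.1*xb,pk+.07*xb,pk-.07*xb)])
```

```text
cam in tool [ 0.078  0.001 -0.125] look [-0.303  0.002  0.953]
tool x [-0.95395679  0.2999065  -0.00474638] y [0.29987738 0.95395895 0.00598943]
0.0 0.2 [411. 382.] [457. 264.] [411. 204.] [411. 135.] [410. 487.] [410.  67.]
0.0 0.25 [412. 355.] [451. 252.] [411. 199.] [411. 140.] [410. 487.] [410.  67.]
0.1 0.2 [411. 249.] [462. 103.] [411.  28.] [411. -60.] [410. 487.] [410.  67.]
0.1 0.25 [411. 239.] [454. 114.] [411.  51.] [411. -21.] [410. 487.] [410.  67.]
0.15 0.2 [411. 172.] [465.   8.] [411. -78.] [ 411. -177.] [410. 487.] [410.  67.]
0.15 0.25 [411. 172.] [456.  34.] [411. -36.] [ 411. -116.] [410. 487.] [410.  67.]
```

{"fn": "jog_arm", "kwargs": {
  "targets": [
    [1,[0,0,1],[0,0,0]],
    [1,[0,0,2.5],[0,0,0]],
    [1,[0,0,3],[0,0,0]],
    [1,[0,0,3],[0,0,0]],
    [1,[0,0,3],[0,0,0]],
    [1,[0,0,3],[0,0,0]],
    [1,[0,0,3],[0,0,0]],
    [1,[0,0,2.5],[0,0,0]]
  ],
  "force": 60
}}

```text
time: 7.53
tcp_pos: [0.4207, 0.3066, 0.2347]
tool_rot: [0.148, 0.989, 0.001, 0.001]
force: [0.6, 0.4, -2.0]
finger_gap: 0.0545
grip_force: 66.2
```

{"fn": "jog_arm", "kwargs": {
  "targets": [
    [1,[0.3,-3.5,0],[0,0,0.05]],
    [1,[0.3,-3.7,0],[0,0,0.05]],
    [1,[0.3,-3.7,0],[0,0,0.05]],
    [1,[0.3,-3.7,0],[0,0,0.05]],
    [1,[0.3,-3.7,0],[0,0,0.05]],
    [1,[0.3,-3.7,0],[0,0,0.05]],
    [1,[0.3,-3.7,0],[0,0,0.05]],
    [1,[0.3,-3.7,0],[0,0,0.05]]
  ]
}}

```text
time: 8.2
tcp_pos: [0.4441, 0.011, 0.2323]
tool_rot: [-0.053, 0.999, -0.0, 0.0]
force: [1.2, -0.1, -1.9]
finger_gap: 0.0547
grip_force: 66.2
```

{"fn": "jog_arm", "kwargs": {
  "targets": [
    [1,[0.3,-3.7,0],[0,0,0.05]],
    [1,[0.3,-3.7,0],[0,0,0.05]],
    [1,[0.3,-3.7,0],[0,0,0.05]],
    [1,[0.2,-3.7,0],[0,0,0.05]],
    [1,[0,-1,0],[0,0,0]],
    [1,[0,0,0],[0,0,0]],
    [1,[0,0,0],[0,0,0]],
    [1,[0,0,0],[0,0,0]]
  ]
}}

```text
time: 8.87
tcp_pos: [0.4552, -0.1441, 0.2316]
tool_rot: [-0.151, 0.989, 0.0, -0.0]
force: [-0.1, 0.7, -1.1]
finger_gap: 0.0548
grip_force: 66.3
```

Run:
```python
from h import *
a=snap('wrist','w3')['image']
cv2.imwrite('pics/w3b.png',cv2.resize(a[:,:,::-1],(800,600),interpolation=cv2.INTER_CUBIC))
s=robot.read_state();print(s['time'],s['tcp_pos'],s['tool_rot'],s['joint_positions'])
```

```text
w3 ['image', 'fx', 'fy', 'cx', 'cy', 'view']
8.9167 [ 0.45532796 -0.14386838  0.23151156] [-1.51383081e-01  9.88475080e-01  3.88964756e-04 -1.65408049e-04] [-4.51172685e-01  2.02783997e-01  1.78976536e+00  4.96372069e-04
  1.14975705e+00 -2.32610673e+00]
```

View pics/w3b.png

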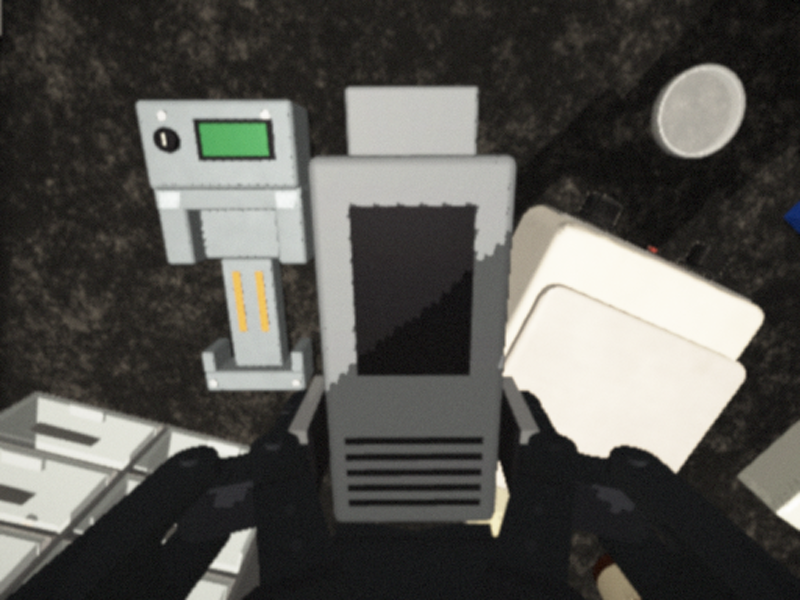

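The meter at the left (135..310, 100..390) is clear of the pack, which is held level. A closer crop follows.

Run:
```python
import cv2
a=cv2.imread('pics/w3.png')
cv2.imwrite('pics/w3c.png',cv2.resize(a[110:255,88:208],None,fx=4.13,fy=4.13,interpolation=cv2.INTER_CUBIC))
```

```text
(no output)
```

View pics/w3c.png

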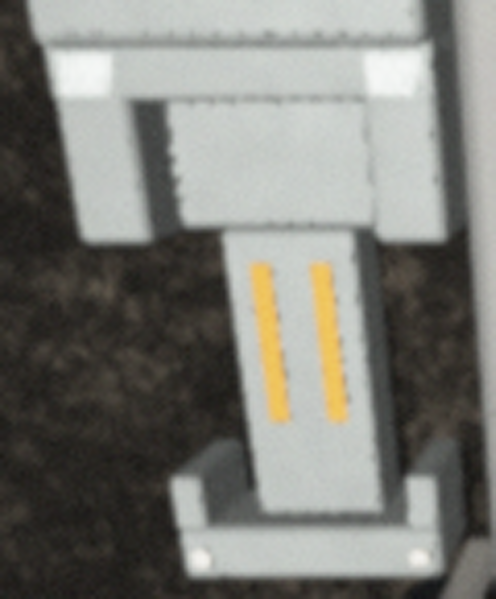

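Run:
```python
from h import *
from scipy.optimize import least_squares
c=cal('w3')
pts=[(152,240,-.018,-.031,.04),(378,240,-.018,.031,.04),(135,100,-.058,-.031,.04),(368,98,-.058,.031,.04),(205,523,.072,-.031,.034),(410,523,.072,.031,.034),(203,477,.055,-.031,.034),(408,477,.055,.031,.034),(262,512,.072,-.02,.022),(382,512,.072,.02,.022),(222,230,-.018,-.02,.022),(355,230,-.018,.02,.022)]
px=lambda u,v:((u+.5)/4.13-.5+88,(v+.5)/4.13-.5+110)
def W(p,x,y,z):return [p[0]+x*np.cos(p[2])-y*np.sin(p[2]),p[1]+x*np.sin(p[2])+y*np.cos(p[2]),z+p[3]]
f=lambda p:np.concatenate([proj(c,W(p,*q[2:]))-px(*q[:2]) for q in pts])
for fx in(0,1):
  g=(lambda p:f([*p[:3],0])) if not fx else f
  r=least_squares(g,[.495,-.2665,.3,0][:3+fx],loss='soft_l1'); print(r.x,np.degrees(r.x[2]),r.cost); print(r.fun.reshape(-1,2).round(1).tolist())
# held pack: z unknown; top at pack_mid z+.014
q=[(345,88),(478,87),(312,158),(517,158),(334,521),(494,521)]
T=np.array([.4553,-.1439,.2315]); zc=T[2]-.0087
loc=[(-.07,-.02,-.008),(-.07,.02,-.008),(-.05,-.028,.014),(-.05,.028,.014),(.07,-.028,.014),(.07,.028,.014)]
def h(p):
  from scipy.spatial.transform import Rotation as R
  M=R.from_euler('ZYX',[p[3],p[4],0]).as_matrix()
  return np.concatenate([proj(c,M@np.array(l)+p[:3])-np.array(k)*.64 for l,k in zip(loc,q)])
r=least_squares(h,[.42,-.15,zc,.3,0]);print(r.x,np.degrees(r.x[3:]),r.fun.reshape(-1,2).round(1).tolist())
```

```text
[ 0.49699952 -0.26590672  0.29983397] 17.179220915326933 3.980168046368362
[[0.9, 0.6], [-0.1, 0.7], [-0.3, -1.0], [-0.9, -0.3], [0.8, 0.8], [-0.1, 0.9], [-0.5, -0.4], [-0.7, -0.3], [-0.6, -0.5], [0.7, -0.4], [0.1, 0.1], [0.8, 0.2]]
[ 4.97064971e-01 -2.65959778e-01  2.99928936e-01 -1.72155037e-04] 17.184662192256678 3.9777936884813956
[[1.0, 0.6], [-0.1, 0.8], [-0.3, -1.0], [-0.9, -0.3], [0.9, 0.7], [-0.1, 0.9], [-0.5, -0.5], [-0.7, -0.3], [-0.6, -0.6], [0.7, -0.5], [0.1, 0.1], [0.8, 0.2]]
[ 0.42442537 -0.15286797  0.21863649  0.30647755 -0.00088407] [17.55987024 -0.05065338] [[0.9, 0.9], [0.8, 1.3], [-2.5, -0.5], [0.8, -0.9], [0.1, -0.2], [0.1, -0.6]]
```

{"fn": "jog_arm", "kwargs": {
  "targets": [
    [1,[2.15,-2.7,0],[0.0194,-0.0625,0]],
    [1,[2.15,-2.7,0],[0.0194,-0.0625,0]],
    [1,[2.15,-2.7,0],[0.0194,-0.0625,0]],
    [1,[2.15,-2.75,0],[0.0194,-0.0625,0]],
    [1,[0,0,-3.5],[0,0,0]],
    [1,[0,0,-3.5],[0,0,0]],
    [1,[0,0,-3.5],[0,0,0]],
    [1,[0,0,-2.5],[0,0,0]]
  ]
}}

```text
time: 9.58
tcp_pos: [0.5407, -0.2514, 0.0988]
tool_rot: [-0.15, 0.98, 0.021, 0.128]
force: [-0.8, 0.2, -2.7]
finger_gap: 0.0547
grip_force: 66.2
```

{"fn": "jog_arm", "kwargs": {
  "targets": [
    [1,[0,0,0],[0,0,0]],
    [1,[0,0,0],[0,0,0]],
    [1,[0,0,0],[0,0,0]],
    [1,[0,0,0],[0,0,0]],
    [1,[0,0,0],[0,0,0]],
    [1,[0,0,0],[0,0,0]],
    [1,[0,0,0],[0,0,0]],
    [1,[0,0,0],[0,0,0]]
  ]
}}

```text
time: 10.25
tcp_pos: [0.5422, -0.2542, 0.1022]
tool_rot: [-0.15, 0.98, 0.019, 0.129]
force: [-1.1, -0.6, -2.5]
finger_gap: 0.0549
grip_force: 66.2
```

```bash
cat > st.py <<'E'
from h import *
from scipy.spatial.transform import Rotation as R
s=robot.read_state(); y=.2998; xb=np.array([np.cos(y),np.sin(y),0]);yv=np.array([-np.sin(y),np.cos(y),0]);B=np.array([.497,-.266,.022])
M=R.from_quat(s['tool_rot']).as_matrix(); px,py,pz=-M[:,0],M[:,1],-M[:,2]
w=lambda p:np.round([1e3*(p-B)@xb,1e3*(p-B)@yv,1e3*(p-B)[2]],1)
t=s['tcp_pos']-.104*px-.024*pz+.0007*py; m=s['tcp_pos']-.034*px-.010*pz+.0007*py
F=s['force'];print('tilt',np.degrees(np.arcsin(px[2])).round(2),'roll',np.degrees(py[2]).round(2),'yaw err',np.degrees(np.arctan2(px[1],px[0])-y).round(2),'tipbottom',w(t),'mid',w(m),'F',(F@xb).round(1),(F@yv).round(1),F[2].round(1),s['time'],s['tcp_pos'])
E
python3 st.py
python3 - <<'E'
from h import *
a=snap('wrist','w4')['image']; b=snap('side','s4')['image']
A=cv2.resize(a[:,:,::-1],(512,384)); 
B=cv2.resize(b[150:210,240:310,::-1],(288,247),interpolation=cv2.INTER_CUBIC); C=np.zeros((384,800,3),np.uint8);C[:,:512]=A;C[:247,512:]=B
cv2.imwrite('pics/w4b.png',C)
E
```

```text
tilt 15.04 roll -0.1 yaw err 0.21 tipbottom [-47.6  -1.7  30. ] mid [16.4 -1.4 61.7] F -1.2 -0.2 -2.5 10.25 [ 0.54215551 -0.2541558   0.10215539]
w4 ['image', 'fx', 'fy', 'cx', 'cy', 'view']
s4 ['image', 'fx', 'fy', 'cx', 'cy', 'view']
```

View pics/w4b.png

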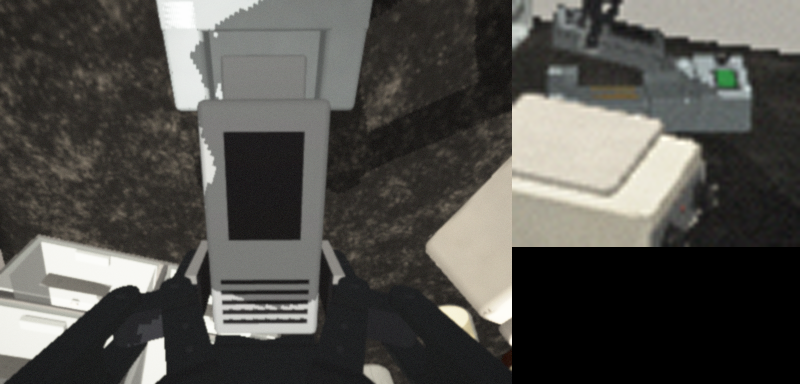

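The tongue tip (222..306,55) is centred between the cheeks (207..322) with the lip line at row 30, so it is ready to be lowered.

{"fn": "jog_arm", "kwargs": {
  "targets": [
    [1,[-0.02,0.05,-1],[0,0,0]],
    [1,[0,0,-1],[0,0,0]],
    [1,[0,0,-0.4],[0,0,0]],
    [1,[0,0,-0.2],[0,0,0]],
    [1,[0,0,0],[0,0,0]],
    [1,[0,0,0],[0,0,0]],
    [1,[0,0,0],[0,0,0]],
    [1,[0,0,0],[0,0,0]]
  ]
}}

```text
time: 11.02
tcp_pos: [0.542, -0.2536, 0.0757]
tool_rot: [-0.15, 0.98, 0.019, 0.129]
force: [0.1, 0.8, -2.3]
finger_gap: 0.0546
grip_force: 66.3
```

{"fn": "jog_arm", "kwargs": {
  "targets": [
    [1,[0,0,-0.1],[0,0,0]],
    [1,[0,0,0],[0,0,0]],
    [1,[0,0,0],[0,0,0]],
    [1,[0,0,-0.1],[0,0,0]],
    [1,[0,0,0],[0,0,0]],
    [1,[0,0,0],[0,0,0]],
    [1,[0,0,0],[0,0,0]],
    [1,[0,0,0],[0,0,0]]
  ]
}}

```text
time: 11.68
tcp_pos: [0.5417, -0.2534, 0.0734]
tool_rot: [-0.15, 0.98, 0.019, 0.129]
force: [-1.0, -0.8, -2.0]
finger_gap: 0.0547
grip_force: 66.3
```

```bash
python3 st.py
```

```text
tilt 15.0 roll -0.04 yaw err 0.2 tipbottom [-47.8  -0.8   1.3] mid [16.2 -0.6 33. ] F -1.2 -0.5 -2.0 11.6833 [ 0.54169923 -0.25342546  0.07344309]
```

{"fn": "jog_arm", "kwargs": {
  "targets": [
    [1,[0,0,-0.1],[0,0,0]],
    [1,[0,0,0],[0,0,0]],
    [1,[0,0,0],[0,0,0]],
    [1,[0,0,0],[0,0,0]],
    [1,[0,0,-0.1],[0,0,0]],
    [1,[0,0,0],[0,0,0]],
    [1,[0,0,0],[0,0,0]],
    [1,[0,0,0],[0,0,0]]
  ]
}}

```text
time: 12.35
tcp_pos: [0.5417, -0.2534, 0.0714]
tool_rot: [-0.15, 0.98, 0.019, 0.129]
force: [0.2, 0.2, -1.6]
finger_gap: 0.055
grip_force: 66.3
```

{"fn": "jog_arm", "kwargs": {
  "targets": [
    [1,[0,0,-0.1],[0,0,0]],
    [1,[0,0,0],[0,0,0]],
    [1,[0,0,0],[0,0,0]],
    [1,[0,0,0],[0,0,0]],
    [1,[0,0,-0.1],[0,0,0]],
    [1,[0,0,0],[0,0,0]],
    [1,[0,0,0],[0,0,0]],
    [1,[0,0,0],[0,0,0]]
  ]
}}

```text
time: 13.02
tcp_pos: [0.542, -0.2535, 0.0697]
tool_rot: [-0.15, 0.98, 0.019, 0.129]
force: [1.5, 0.2, 3.2]
finger_gap: 0.0548
grip_force: 66.8
```

```bash
python3 st.py
```

```text
tilt 15.03 roll -0.06 yaw err 0.2 tipbottom [-47.5  -1.   -2.4] mid [16.5 -0.8 29.3] F 1.5 -0.3 3.2 13.0167 [ 0.54202828 -0.25348225  0.06973893]
```

{"fn": "jog_arm", "kwargs": {
  "targets": [
    [1,[0,0,0.15],[0,0,0]],
    [1,[0,0,0],[0,0,0]],
    [1,[-0.36,-0.11,0],[0,0,0]],
    [1,[-0.36,-0.11,0],[0,0,0]],
    [1,[-0.36,-0.11,0],[0,0,0]],
    [1,[-0.36,-0.11,0],[0,0,0]],
    [1,[0,0,0],[0,0,0]],
    [1,[0,0,0],[0,0,0]]
  ]
}}

```text
time: 13.68
tcp_pos: [0.5269, -0.2579, 0.0708]
tool_rot: [-0.149, 0.98, 0.019, 0.129]
force: [1.2, -0.3, -2.7]
finger_gap: 0.0547
grip_force: 66.4
```

```bash
python3 st.py
```

```text
tilt 14.98 roll -0.02 yaw err 0.16 tipbottom [-63.3  -0.7  -1.3] mid [ 0.7 -0.5 30.4] F 1.0 -0.6 -2.7 13.6833 [ 0.52685785 -0.25791746  0.07082047]
```

{"fn": "jog_arm", "kwargs": {
  "targets": [
    [1,[-0.19,-0.06,0],[0,0,0]],
    [1,[-0.19,-0.06,0],[0,0,0]],
    [1,[0,0,0],[0,0,0]],
    [1,[-0.1,-0.03,0],[0,0,0]],
    [1,[0,0,0],[0,0,0]],
    [1,[-0.1,-0.03,0],[0,0,0]],
    [1,[0,0,0],[0,0,0]],
    [1,[0,0,0],[0,0,0]]
  ]
}}

```text
time: 14.35
tcp_pos: [0.5215, -0.2596, 0.0709]
tool_rot: [-0.15, 0.98, 0.019, 0.129]
force: [0.4, 0.3, -3.5]
finger_gap: 0.0552
grip_force: 66.4
```

```bash
python3 st.py
```

```text
tilt 15.0 roll -0.04 yaw err 0.2 tipbottom [-69.   -0.8  -1.2] mid [-5.  -0.5 30.5] F 0.4 0.2 -3.5 14.35 [ 0.52148642 -0.25960156  0.07092715]
```

{"fn": "jog_arm", "kwargs": {
  "targets": [
    [1,[-0.1,-0.03,0],[0,0,0]],
    [1,[0,0,0],[0,0,0]],
    [1,[0,0,0],[0,0,0]],
    [1,[-0.1,-0.03,0],[0,0,0]],
    [1,[0,0,0],[0,0,0]],
    [1,[0,0,0],[0,0,0]],
    [1,[0,0,0],[0,0,0]],
    [1,[0,0,0],[0,0,0]]
  ]
}}

```text
time: 15.02
tcp_pos: [0.52, -0.2602, 0.0711]
tool_rot: [-0.15, 0.98, 0.019, 0.129]
force: [3.7, 2.5, -1.4]
finger_gap: 0.0547
grip_force: 66.3
```

```bash
python3 st.py
```

```text
tilt 15.04 roll -0.05 yaw err 0.19 tipbottom [-70.6  -0.9  -1. ] mid [-6.6 -0.7 30.7] F 4.2 1.3 -1.4 15.0167 [ 0.51996554 -0.26020683  0.07114222]
```

{"fn": "jog_arm", "kwargs": {
  "targets": [
    [1,[0.1,0.03,0],[0,0,0]],
    [1,[0.12,0.04,-0.25],[-0.0077,0.025,0]],
    [1,[0.12,0.04,-0.25],[-0.0077,0.025,0]],
    [1,[0.11,0.03,-0.25],[-0.0077,0.025,0]],
    [1,[0.11,0.03,-0.26],[-0.0077,0.025,0]],
    [1,[0.1,0.03,-0.26],[-0.0077,0.025,0]],
    [1,[0,0,0],[0,0,0]],
    [1,[0,0,0],[0,0,0]]
  ]
}}

```text
time: 15.68
tcp_pos: [0.5261, -0.2581, 0.058]
tool_rot: [-0.151, 0.986, 0.01, 0.065]
force: [0.2, -0.0, -1.5]
finger_gap: 0.0543
grip_force: 66.3
```

```bash
python3 st.py
```

```text
tilt 7.5 roll -0.02 yaw err 0.27 tipbottom [-69.9  -0.9  -1.4] mid [-2.3 -0.6 21.7] F 0.2 -0.1 -1.5 15.6833 [ 0.52609966 -0.25814994  0.05800977]
```

{"fn": "jog_arm", "kwargs": {
  "targets": [
    [1,[0.09,0.03,-0.26],[-0.0077,0.025,0]],
    [1,[0.09,0.03,-0.26],[-0.0077,0.025,0]],
    [1,[0.08,0.02,-0.27],[-0.0077,0.025,0]],
    [1,[0,0,0],[0,0,0]],
    [1,[0.07,0.02,-0.27],[-0.0077,0.025,0]],
    [1,[0,0,0],[0,0,0]],
    [1,[0,0,0],[0,0,0]],
    [1,[0,0,0],[0,0,0]]
  ]
}}

```text
time: 16.35
tcp_pos: [0.5292, -0.2573, 0.0478]
tool_rot: [-0.151, 0.988, 0.002, 0.014]
force: [-0.2, -0.1, -1.6]
finger_gap: 0.0548
grip_force: 66.3
```

```bash
python3 st.py
```

```text
tilt 1.57 roll 0.03 yaw err 0.18 tipbottom [-70.   -0.8  -1.1] mid [-0.4 -0.5 14.8] F -0.2 -0.0 -1.6 16.35 [ 0.52915433 -0.25725481  0.04775949]
```

{"fn": "jog_arm", "kwargs": {
  "targets": [
    [1,[0.03,0.01,-0.13],[-0.0038,0.0125,0]],
    [1,[0,0,0],[0,0,0]],
    [1,[0.03,0.01,-0.13],[-0.0038,0.0125,0]],
    [1,[0,0,0],[0,0,0]],
    [1,[0,0,0],[0,0,0]],
    [1,[0,0,0],[0,0,0]],
    [1,[0,0,0],[0,0,0]],
    [1,[0,0,0],[0,0,0]]
  ]
}}

```text
time: 17.02
tcp_pos: [0.5301, -0.2571, 0.0451]
tool_rot: [-0.151, 0.989, 0.0, 0.0]
force: [-0.4, 0.4, 1.4]
finger_gap: 0.0547
grip_force: 66.6
```

```bash
python3 st.py
```

```text
tilt 0.03 roll 0.02 yaw err 0.2 tipbottom [-69.7  -0.9  -0.9] mid [ 0.3 -0.7 13.1] F -0.3 0.5 1.4 17.0167 [ 0.53008943 -0.25707257  0.04513832]
```

{"fn": "jog_arm", "kwargs": {
  "targets": [
    [1,[0,0,-0.05],[0,0,0]],
    [1,[0,0,0],[0,0,0]],
    [1,[0,0,0],[0,0,0]],
    [0.6,[0,0,0],[0,0,0]],
    [0,[0,0,0],[0,0,0]],
    [0,[0,0,0],[0,0,0]],
    [0,[0,0,0],[0,0,0]],
    [0,[0,0,0],[0,0,0]]
  ],
  "force": 20
}}

```text
time: 17.68
tcp_pos: [0.5301, -0.257, 0.0444]
tool_rot: [-0.151, 0.989, 0.0, 0.0]
force: [0.2, -0.4, 0.4]
finger_gap: 0.085
grip_force: 0.0
```

{"fn": "jog_arm", "kwargs": {
  "targets": [
    [0,[0,0,0.5],[0,0,0]],
    [0,[0,0,1.5],[0,0,0]],
    [0,[0,0,3],[0,0,0]],
    [0,[0,0,3],[0,0,0]],
    [0,[0,0,3],[0,0,0]],
    [0,[0,0,3],[0,0,0]],
    [0,[0,0,0],[0,0,0]],
    [0,[0,0,0],[0,0,0]]
  ]
}}

```text
time: 18.35
tcp_pos: [0.5314, -0.2578, 0.187]
tool_rot: [-0.151, 0.989, -0.001, 0.002]
force: [0.4, -0.1, -0.8]
finger_gap: 0.0857
grip_force: 0.0
```

Run:
```python
from h import *
s=robot.read_state();print(s['time'],s['tcp_pos'],s['finger_gap'])
a=snap('wrist','w5')['image']
cv2.imwrite('pics/w5b.png',cv2.resize(a[:,:,::-1],(800,600),interpolation=cv2.INTER_CUBIC))
```

```text
18.35 [ 0.53135277 -0.25782142  0.18697219] 0.0856763503541004
w5 ['image', 'fx', 'fy', 'cx', 'cy', 'view']
```

View pics/w5b.png

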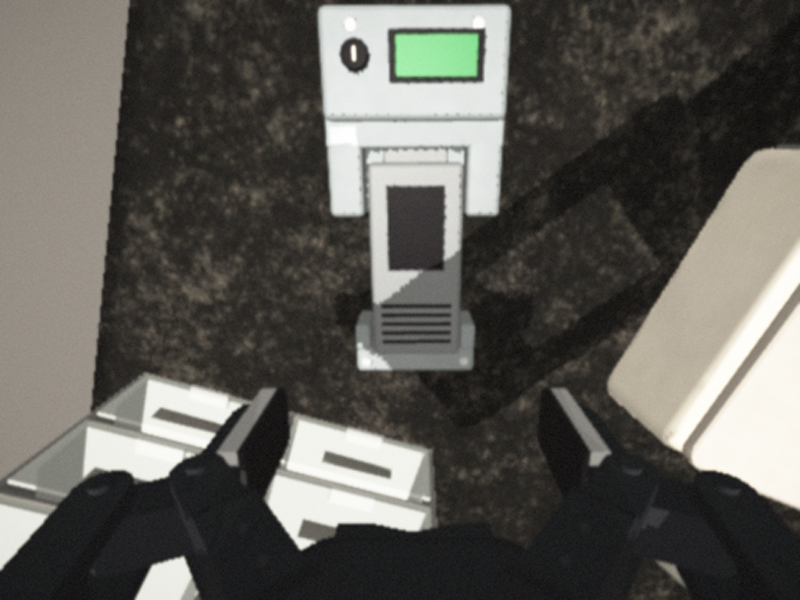

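The pack lies flat in the bay: its tail (375..460,348) is at the rear stop between the posts, its tongue is under the lip at row ~150, and the hand is clear.

```bash
python3 -c "
from bench import robot
print(robot.job_done())"
```

```text
the job is handed in; nothing more can be done
None
```

The battery pack is lying flat in the bench meter's bay with its tongue under the lip, and the job is handed in; no verdict was returned. The last image showed it seated with the hand clear, and the arm kept away from the flask and amber bottle.

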